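Cock the desk catapult and load it

ROBOT

A 6-joint arm with a two-finger parallel gripper is mounted at the origin on a cart in front of the work surface, level with it; the furniture and walls round the work are solid. World frame = base frame: x ahead of the robot, y to its left, z up, the work surface at z = 0. Lengths are in mm, angles in rad, forces in N, time in s.
With the tool pointing down it reaches from about 300 to 775 mm from the base axis. Payload 14.6 kg.
Tool frame: the origin (TCP) lies between the finger pads; the fingertips stand 19 mm ahead of it and the grasp point (between the pads) is the TCP; y points along the fingers, z is the direction in which the jaws open and shut, and the axes are right-handed (so a half turn about y gives the same grasp; the last joint's range is limited). The gripper opens to 85 mm and grips with 20 to 120 N. Pads are 22 mm wide; open, the fingers measure 114 mm over their backs; the gripper's body (76 mm by 85 mm) begins 54 mm behind the grasp point. The pads swing forward as they close: fully open they stand 13 mm farther back than shut.
Start: joints at [-1.18, 0.3, 1.521, -0, 1.321, -0.067], TCP at [243.079, -493.358, 250.281] pointing down, gripper open.
Joint ranges: [-3.03, 3.03], [-0.79, 2.21], [0.23, 2.52], [-1.04, 4.18], [0, 3.07], [-2.55, 2.55]. Speed limits (rad/s): [2.22, 2.22, 2.57, 3.14, 3.14, 3.14].

INTERFACE

Orientations are given as a unit quaternion [w, x, y, z].
In Python, from rig import manip, capture, camera_params, ticket, nets gives the robot as it stands.
- The arm moves only by the shell command python3 -m jog 'ROWS' [FORCE]. ROWS is a JSON object of lists of equal length, an entry for each row: "grip": the finger opening in m, from 0 to 0.0854; "translation": the shift along the tool's x, y, z in m, a list of three; "yaw": the turn about the tool's y in degrees. In form: {"grip": [grip, ...], "translation": [[x, y, z], ...], "yaw": [yaw, ...]}. A call has 1 to 5 rows; each row is the pose to reach, as a shift and turn from the pose commanded when the call began, along the tool's axes at that moment; what a row does not reach only later rows make up. A row lasts 1/12 s, in which the tool goes at most 41.7 mm and 7.16 degrees, less where a joint would pass 70% of its speed; a pose out of reach is approached as far as the arm can. A call with a gripper value outside its range is refused whole. The fingers move at their own pace and stop on an object; FORCE is the grip in N (left out, the last holds). Time passes only in rows, so rows that repeat a pose let the fingers close. It gives the time, the measured TCP pose, the force and the opening at its end, in the units of the state.
- manip.read_state(): the state, without advancing time (a new reading comes with each control period).
- capture(name): name is "scene" or "top" or "wrist"; returns the picture (384x512x3 uint8, red, green, blue); there is no depth.
- camera_params(name): a dict with "K" (3x3 intrinsics, pixels), "k1" (the pictures are not rectified: a ray, as slopes to the right and down, at radius r is drawn at 1 + k1 r^2 times it, then the intrinsics apply), "R" (3x3) and "t" (3): a world point X has camera coordinates R X + t; the wrist camera has in their place "hand_eye" (4x4, takes a point from camera to tool coordinates, whose origin is the TCP and whose axes are the tool frame's). Camera axes: x right, y down, z forward; pixel columns grow to the right and rows downward; lengths in mm; the calibration is good to about 2 mm. A picture is of the moment at which its call begins: read the wrist's pose just before it. camera_params takes no time and is no camera call.
- ticket.hand_in(): hands the job in, once; it reports no verdict.
Trained networks look in the newest picture that a camera, given by its name, has taken for a name from the list of things; names that differ only in an ending like _2 or _b are one class to them, and where a whole thing is asked for, a point or a joint stands for the part that bears it (a point fixed in the world has none). Each returns a list of dicts, best first, with "conf" (0 to 1); they miss things now and then, are a little off and sometimes report something else, mostly with a low value. They report only what shows in the picture. A call takes as long as a camera call.
- nets.spot_in(camera, target): "pixel" ([column, row] in pixels, amid what is visible of it).
The state is a dict: "time_s": time; "joint_pos": joint angles; "qvel": joint speeds; "joint_efforts": joint torques, N m; "position": TCP position; "tcp_rot": TCP orientation; "ft_force": force on the tool from outside, world axes, zero at the start; "torque": the same for the moment, N m; "gripper_width": finger opening in mm.
Only numpy, scipy, OpenCV 4.12 (cv2) and the standard library are available. Lean on these libraries where they do the work, as an engineer would, in place of code of your own. Each camera call takes 0.05 s, during which the arm holds its last target.

TASK

Get the toy desk catapult on the shop counter ready for its next demonstration: draw its sprung arm down until the hooked catch holds it, then ease off without letting the arm snap back. Then put the eraser in the tray of the cocked arm and let go, without setting off the hair-trigger catch and without disturbing the tape roll or the ink tin.

Things in the scene. Friction and masses are not known exactly. Their poses are not given: they have to be found in the camera images.
- catapult: Wooden toy catapult, fixed. Base 262 x 110 x 18 mm, from x = -140 to +122 mm of its frame; origin on the table. +x is the throwing direction; arm's axle at x = +90, catch at the other end, x = -104. Two cheeks (y = +-41 mm, x = 64 to 116) carry a crossbar (x = 72, top 116 mm up) on which the released arm leans
- axle (a point): Middle of the arm's axle, 58 mm above the table; the axle runs along the catapult's y axis
- throw_arm (a joint): Angle of the sprung arm, rad. 0 = released: it rises from the axle toward the catch end (catapult -x) at 0.90 rad above level. Grows as pressed down; the catch snaps over its end at about 0.92, then holds it at 0.90 (level); hard stop 0.99. A spring drives it back to 0: 1.5 N at the tray to start, 4 N when level, a little more at the catch. If let go uncaught it snaps back
- tray (a point): Centre of the arm's tray floor (top face), 149 mm from the axle, 58 mm above the table when cocked. x axis along the arm toward the axle, z out of the tray (up when level). Floor 60 mm along the arm by 48 across; end walls 8 mm high, side lips 4 mm, all 4 mm thick. Closed fingers can press on it to push the arm down. A steel tongue 14 mm wide goes on to 200 mm from the axle
- catch (a joint): Tilt of the steel catch, rad. 0 = upright, hooking position, held there by a very light spring; grows to 0.5 as it tilts away from the arm. The arm's tongue pushes it aside by the slope on its top while coming down, and it springs back over the tongue. Less than 1 N sideways on its top lets the arm off
- nose (a point): Tip of the catch's nose (lower edge), 192 mm from the axle toward -x of the catapult and 61 mm above the table; the nose hooks over the arm's tongue
- trigger (a point): Top of the catch, a tab 12 x 20 mm about 85 mm above the table and 215 mm from the axle, toward -x of the catapult: keep off it
- eraser_center (a point): Centre of the loose eraser, a block 44 mm long (its y), 19 mm wide (its x) and 11 mm high, lying flat on the table; 5.5 mm up
- tape_roll_center (a point): Centre of a loose roll of paper tape, 54 mm across, 15 mm high, lying flat; a bystander
- ink_tin_center (a point): Centre of a loose round tin, 62 mm across, 20 mm high; a bystander

How it is judged (in metres and radians):
On the way:
1. the arm is drawn down and held by the catch, with the fingers off it (value of joint throw_arm between 0.865 and 0.935 rad and value of joint catch below 0.06 rad and contact force between throw_arm and the fingers below 0.1 N), for 0.3 s.
At the end, for the whole second after the job is handed in: The arm is level and held by the catch (arm joint 0.865 to 0.935 rad, catch joint under 0.06 rad) and the eraser lies at rest in its tray: its centre within 27 mm along and 22 mm across the arm of the tray's centre and less than 17 mm above the tray's floor (value of joint throw_arm between 0.865 and 0.935 rad and value of joint catch below 0.06 rad and x of eraser_center in the frame of tray between -0.027 and 0.027 m and y of eraser_center in the frame of tray between -0.022 and 0.022 m and z of eraser_center in the frame of tray between 0 and 0.017 m and linear speed of eraser below 0.03 m/s); the robot touches nothing.
It fails at once if the arm snaps back (faster than 6 rad/s) (velocity of joint throw_arm below -6 rad/s).
It fails at once if the tape roll or the ink tin is moved by more than 30 mm (distance of any of tape_roll_center, ink_tin_center from where it was at the start of the episode above 0.03 m).
It also fails if it takes over 62 s, if anything falls off the work surface, if the arm or the gripper's body presses on something with over 40 N, if the wrist force passes 120 N, or if a joint passes its speed limit or range.

## Working session

There is one attempt and no reset: what is moved stays moved. The work goes in short steps, Python scripts to look and compute and a shell command to move; the robot and the scene stay as the last step left them, time stands still between calls to the robot, and variables do not carry over. Pictures are saved under pics/ and viewed, and the job is handed in when it is done.

```bash
ls; mkdir -p pics; cat > h.py <<'E'
import numpy as np, cv2
from rig import manip, capture, camera_params, ticket, nets
def save(cam,name):
    im=capture(cam); cv2.imwrite(f'pics/{name}.png',cv2.cvtColor(im,cv2.COLOR_RGB2BGR)); return im
E
python3 - <<'E'
from h import *
s=manip.read_state(); print(s)
for c in ['scene','top']:
    print(c,camera_params(c)); save(c,c+'0')
    for n in ['catapult','throw_arm','tray','catch','trigger','axle','nose','eraser_center','tape_roll_center','ink_tin_center']:
        print(n,[(np.round(d['pixel'],1).tolist(),round(d['conf'],2)) for d in nets.spot_in(c,n)][:3])
print(camera_params('wrist'))
print(manip.read_state()['time_s'])
E
```

```text
pics
{'time_s': 0.0, 'joint_pos': array([-1.17960218e+00,  3.00454359e-01,  1.52161589e+00, -2.56195410e-06,
        1.32070462e+00, -6.66086017e-02]), 'qvel': array([-0.00151113, -0.0002066 , -0.00039443, -0.00073852, -0.00175776,
       -0.00170774]), 'joint_efforts': array([-3.74957208e-04, -5.43498695e+01, -3.61793017e+01, -7.99266581e-05,
        4.03808008e-03, -1.04344915e-05]), 'position': array([ 242.99428227, -493.15849302,  249.71576186]), 'tcp_rot': array([ 0.16037975, -0.16051656,  0.68907497, -0.68825029]), 'ft_force': array([-0.21046146,  0.03685711, -0.12177086]), 'torque': array([-0.00269419,  0.02541072,  0.06230496]), 'gripper_width': 85.64128186797379}
scene {'K': array([[422.67176917,   0.        , 249.5377619 ],
       [  0.        , 422.67176917, 192.33045429],
       [  0.        ,   0.        ,   1.        ]]), 'k1': 0.018290403921489336, 'R': array([[-0.81090212, -0.58514038,  0.00696282],
       [-0.42519013,  0.58098056, -0.69402806],
       [ 0.40205858, -0.56574935, -0.71991428]]), 't': array([ 433.10191109,  331.36000238, 1046.21432841])}
catapult [([22
[... 997 characters left out ...]
nose []
eraser_center [([151.7, 212.9], 0.46)]
tape_roll_center [([343.2, 170.7], 0.56)]
ink_tin_center [([345.8, 222.3], 0.58), ([230.8, 179.3], 0.17)]
{'K': array([[288.94805595,   0.        , 255.02665328],
       [  0.        , 288.94805595, 190.65223672],
       [  0.        ,   0.        ,   1.        ]]), 'k1': -0.045038058670511506, 'hand_eye': array([[ 1.92820180e-04,  9.61925309e-01,  2.73312391e-01,
        -6.84644701e+01],
       [ 5.24632569e-04, -2.73312456e-01,  9.61925167e-01,
        -1.24431451e+02],
       [ 9.99999844e-01, -4.20900016e-05, -5.57357503e-04,
         3.68106750e-01],
       [ 0.00000000e+00,  0.00000000e+00,  0.00000000e+00,
         1.00000000e+00]])}
1.1
```

View images.

```bash
python3 - <<'E'
import cv2
a=cv2.imread('pics/top0.png')[110:270,110:400]; cv2.imwrite('pics/top0c.png',cv2.resize(a,None,fx=2.7,fy=2.7,interpolation=cv2.INTER_CUBIC))
a=cv2.imread('pics/scene0.png')[130:350,150:400]; cv2.imwrite('pics/scene0c.png',cv2.resize(a,None,fx=2.6,fy=2.6,interpolation=cv2.INTER_CUBIC))
E
```

```text
(no output)
```

View pics/top0c.png

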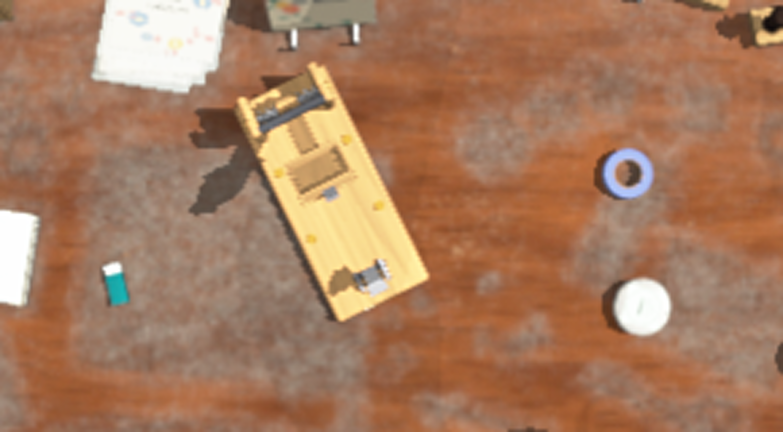

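View pics/scene0c.png

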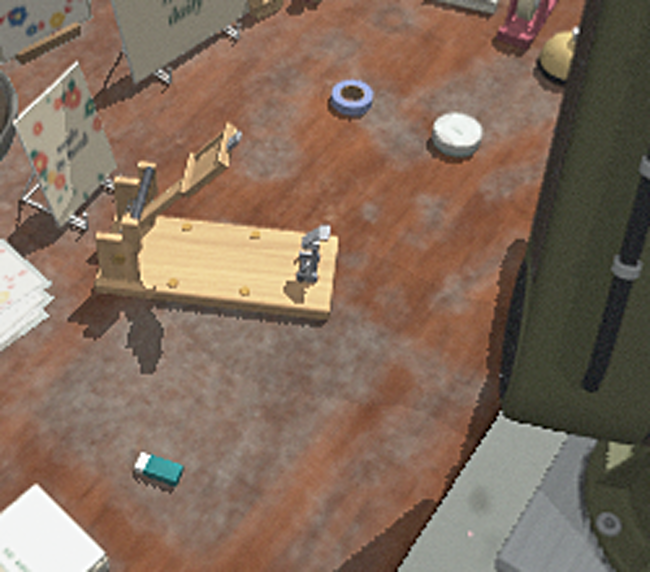

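View pics/top0.png

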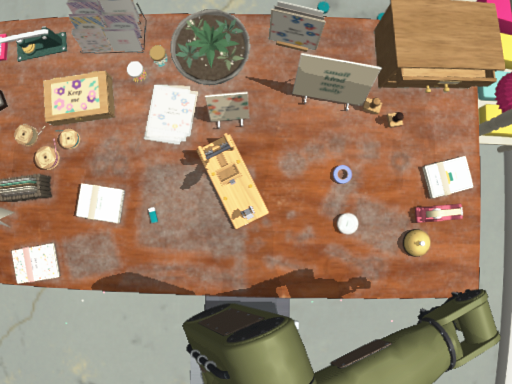

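```bash
cat >> h.py <<'E'
def proj(cam,X):
    p=camera_params(cam); X=np.atleast_2d(X); c=X@np.array(p['R']).T+p['t']; s=c[:,:2]/c[:,2:]
    s=s*(1+p['k1']*(s**2).sum(1,keepdims=True)); return s@np.array(p['K'])[:2,:2].T+np.array(p['K'])[:2,2]
def unproj(cam,px,z,st=None):
    p=camera_params(cam); K=np.array(p['K']); d=(np.array(px)-K[:2,2])/K[0,0]; s=d.copy()
    for _ in range(20): s=d/(1+p['k1']*(s@s))
    v=np.r_[s,1]
    if cam=='wrist':
        H=np.array(p['hand_eye']); Rt=Rq(st['tcp_rot']); v=Rt@H[:3,:3]@v; o=np.array(st['position'])+Rt@H[:3,3]
    else:
        R=np.array(p['R']); v=R.T@v; o=-R.T@p['t']
    return o+v*(z-o[2])/v[2]
def Rq(q):
    from scipy.spatial.transform import Rotation as R
    return R.from_quat([q[1],q[2],q[3],q[0]]).as_matrix()
def cat2w(P,X):
    x,y,a=P; X=np.atleast_2d(X).astype(float); c,s=np.cos(a),np.sin(a)
    return np.c_[x+c*X[:,0]-s*X[:,1],y+s*X[:,0]+c*X[:,1],X[:,2]]
E
python3 - <<'E'
from h import *
from scipy.optimize import least_squares
top=lambda u,v:(110+u/2.7,110+v/2.7); sc=lambda u,v:(150+u/2.6,130+v/2.6)
obs=[('top',(-140,55,18),top(339,320)),('top',(-140,-55,18),top(428,276)),
('scene',(-140,-55,18),sc(337,238)),('scene',(-140,55,18),sc(330,309)),('scene',(122,55,0),sc(97,291)),('scene',(-140,55,0),sc(329,320))]
def f(P): return np.concatenate([(proj(c,cat2w(P,X))[0]-u) for c,X,u in obs])
best=min((least_squares(f,[550,50,a]) for a in (0,.5,1,2,-.5)),key=lambda r:r.cost)
P=best.x; print(P,np.degrees(P[2])); print(best.fun.round(1).reshape(-1,2))
for n,X in dict(axle=(90,0,58),tray=(-59,0,58),trig=(-125,0,85),nose=(-102,0,61)).items(): print(n,cat2w(P,X).round(1),[proj(c,cat2w(P,X)).round(1) for c in('top','scene')])
for n,z,t,s in[('eraser',8,(151.7,212.9),(209.9,310.1)),('tape',12,(343.2,170.7),(286.9,165.5)),('tin',20,(345.8,222.3),(326.1,182.5))]:
    print(n,unproj('top',t,z).round(1),unproj('scene',s,z).round(1))
# eraser ends
a=unproj('top',top(112,263),11);b=unproj('top',top(120,305),11);print('er',a,b,np.linalg.norm(a-b),(a+b)/2)
for c in('top','scene'):
    im=cv2.imread(f'pics/{c}0.png'); x0,y0,w,h=(170,120,120,130) if c=='top' else (170,170,130,100)
    k=5;im=cv2.resize(im,None,fx=k,fy=k,interpolation=cv2.INTER_CUBIC)
    for z in(0,18):
        q=proj(c,cat2w(P,[(-140,-55,z),(-140,55,z),(122,55,z),(122,-55,z)]))
        cv2.polylines(im,[((q+.5)*k).astype(int)],True,(0,0,255) if z else(255,0,0),1)
    th=.9
    q=proj(c,cat2w(P,[(90,0,58),(90-149*np.cos(th),0,58+149*np.sin(th)),(90-200*np.cos(th),0,58+200*np.sin(th)),(72,-41,116),(72,41,116),(-125,0,85),(-102,0,61)]))
    for u in q: cv2.circle(im,tuple(((u+.5)*k).astype(int)),4,(255,0,255),1)
    cv2.imwrite(f'pics/{c}_fit.png',im[y0*k:(y0+h)*k,x0*k:(x0+w)*k][:600,:800])
E
```

```text
[5.67937971e+02 4.78356219e+01 4.82448396e-01] 27.64225690521347
[[-0.3  1.2]
 [ 0.6  0.8]
 [ 0.5 -2. ]
 [-0.4  0.4]
 [-1.5  0.2]
 [-0.4 -0. ]]
axle [[647.7  89.6  58. ]] [array([[216.7, 149.3]]), array([[199.4, 215.9]])]
tray [[515.7  20.5  58. ]] [array([[239.6, 195.8]]), array([[250.7, 221.8]])]
trig [[457.2 -10.2  85. ]] [array([[249.7, 216.5]]), array([[274.3, 218.3]])]
nose [[477.6   0.5  61. ]] [array([[246.2, 209.3]]), array([[265.8, 222.9]])]
eraser [460.9 281.9   8. ] [454.2 281.1   8. ]
tape [ 599.9 -283.3   12. ] [ 583.8 -285.3   12. ]
tin [ 447.2 -291.6   20. ] [ 433.8 -283.6   20. ]
er [477.15558682 282.46607159  11.        ] [431.36547936 271.99091916  11.        ] 46.97300032753444 [454.26053309 277.22849538  11.        ]
```

View pics/top_fit.png

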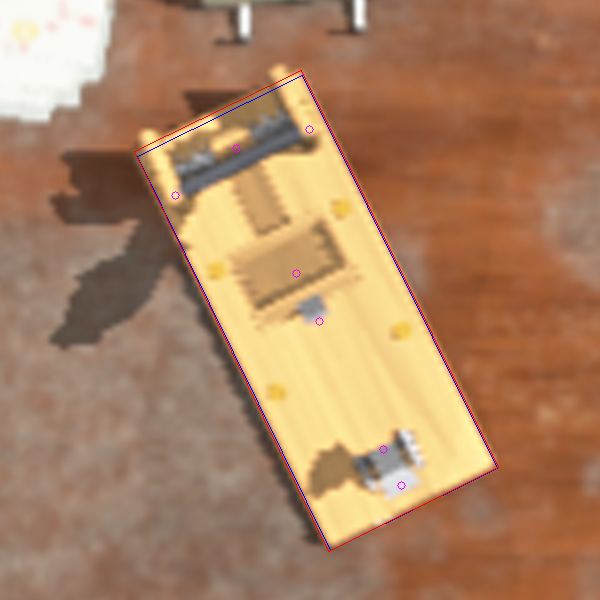

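View pics/scene_fit.png

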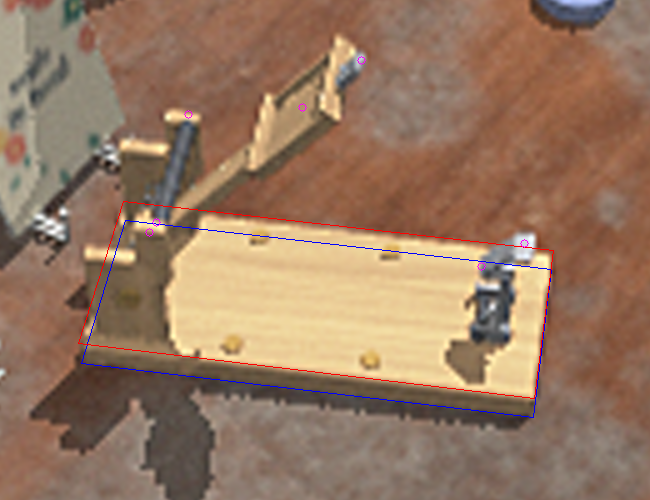

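```bash
cat >> h.py <<'E'
def yawof(st):
    R=Rq(st['tcp_rot']); return np.degrees(np.arctan2(R[1,2],R[0,2]))
def goal(pos,jaw=None,st=None):
    """print tool shift for TCP target pos(world mm) and jaw direction deg (mod 180)"""
    st=st or manip.read_state(); R=Rq(st['tcp_rot']); d=R.T@(np.array(pos)-st['position'])
    print('t',st['time_s'],'pos',np.round(st['position'],1),'jaw',round(yawof(st),1),'F',np.round(st['ft_force'],1),'w',round(st['gripper_width'],1))
    print('shift m',np.round(d/1000,4),'dist',np.linalg.norm(d).round(0))
    if jaw is not None:
        t=(jaw-yawof(st)+90)%180-90; print('yaw (about tool y down => sign flipped):',round(-t,1))
E
python3 - <<'E'
from h import *
st=manip.read_state(); print(Rq(st['tcp_rot']).round(3)); goal([470,30,340],117.6)
E
```

```text
[[-0.897  0.     0.442]
 [-0.442 -0.    -0.897]
 [ 0.    -1.     0.   ]]
t 1.1 pos [ 243.1 -493.4  250.3] jaw -63.8 F [ 0.3  0.3 -0.2] w 85.6
shift m [-0.4349 -0.0897 -0.3692] dist 577.0
yaw (about tool y down => sign flipped): -1.4
```

```bash
python3 -m jog '{"grip":[0.02,0,0,0,0],"translation":[[0,-0.03,0],[-0.04,-0.06,-0.02],[-0.2,-0.09,-0.18],[-0.2,-0.09,-0.18],[-0.2,-0.09,-0.18]],"yaw":[0,-1.4,-1.4,-1.4,-1.4]}' && python3 - <<'E'
from h import *
goal([530,60,340],117.6)
E
```

```text
time_s: 1.52
position: [305.5, -347.8, 323.1]
tcp_rot: [-0.169, 0.169, -0.687, 0.687]
ft_force: [0.5, -0.8, 0.1]
gripper_width: 25.6
t 1.5167 pos [ 305.5 -347.8  323.1] jaw -62.4 F [ 0.5 -0.8  0.1] w 25.6
shift m [-0.3879 -0.017  -0.2574] dist 466.0
yaw (about tool y down => sign flipped): -0.0
```

```bash
python3 -m jog '{"grip":[0,0,0,0,0],"translation":[[-0.39,-0.01,-0.26],[-0.39,-0.01,-0.26],[-0.39,-0.01,-0.26],[-0.39,-0.01,-0.26],[-0.39,-0.01,-0.26]],"yaw":[0,0,0,0,0]}' && python3 -m jog '{"grip":[0,0,0,0,0],"translation":[[-0.2,0,-0.11],[-0.2,0,-0.11],[-0.2,0,-0.11],[-0.2,0,-0.11],[-0.2,0,-0.11]],"yaw":[0,0,0,0,0]}' && python3 - <<'E'
from h import *
goal([530,60,340],117.6)
st=manip.read_state();np.save('st_w1.npy',[st],allow_pickle=True)
save('wrist','w1'); print(manip.read_state()['position'])
for n in ['catapult','tray','trigger','axle','eraser_center','tape_roll_center','ink_tin_center']:
        print(n,[(np.round(d['pixel'],1).tolist(),round(d['conf'],2)) for d in nets.spot_in('wrist',n)][:3])
E
```

```text
time_s: 1.93
position: [405.7, -164.7, 327.6]
tcp_rot: [-0.169, 0.169, -0.686, 0.687]
ft_force: [0.9, 0.3, -0.3]
gripper_width: -0.2
time_s: 2.35
position: [521.2, 9.1, 327.4]
tcp_rot: [-0.169, 0.169, -0.687, 0.687]
ft_force: [0.5, -1.0, -0.5]
gripper_width: 0.1
t 2.35 pos [521.2   9.1 327.4] jaw -62.4 F [ 0.5 -1.  -0.5] w 0.1
shift m [-0.0314 -0.0126 -0.041 ] dist 53.0
yaw (about tool y down => sign flipped): 0.0
[523.58730234  13.84460864 326.6361204 ]
catapult [([244.4, 111.7], 0.64)]
tray [([240.3, 116.8], 0.93)]
trigger [([250.6, 204.8], 0.68), ([243.2, 109.5], 0.18)]
axle [([246.0, 114.6], 0.82)]
eraser_center [([77.4, 114.0], 0.78)]
tape_roll_center [([426.5, 196.3], 0.97)]
ink_tin_center [([388.6, 274.3], 0.76)]
```

View pics/w1.png

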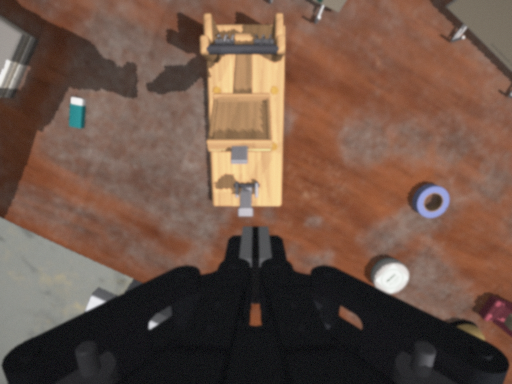

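```bash
python3 - <<'E'
from h import *
st=manip.read_state();np.save('st_w2.npy',[st],allow_pickle=True)
save('wrist','w2'); s2=manip.read_state();print(st['position'],s2['position'],s2['time_s'])
im=cv2.imread('pics/w2.png')[0:225,185:305]
cv2.imwrite('pics/w2a.png',cv2.resize(im[100:],None,fx=5,fy=4.8 and 5,interpolation=cv2.INTER_CUBIC)[:600])
im=cv2.imread('pics/w2.png')[80:150,50:110]
cv2.imwrite('pics/w2e.png',cv2.resize(im,None,fx=8,fy=8,interpolation=cv2.INTER_CUBIC))
E
```

```text
[520.09272083   5.92314914 327.48344604] [520.16301955   5.98562304 327.53681476] 2.8
```

View pics/w2a.png

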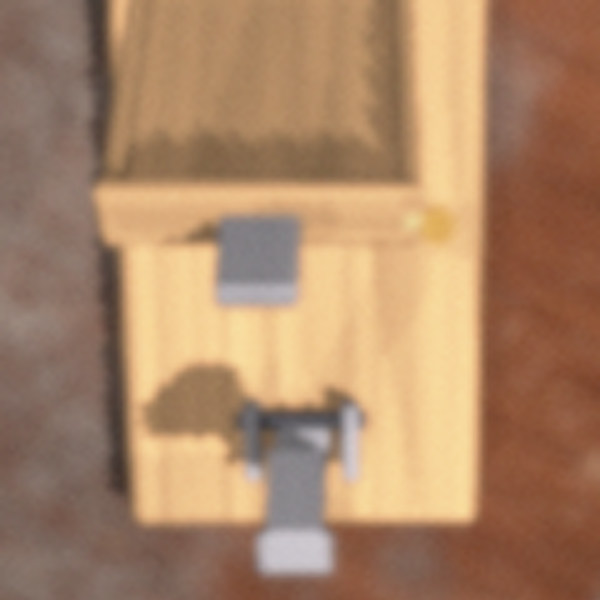

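View pics/w2e.png

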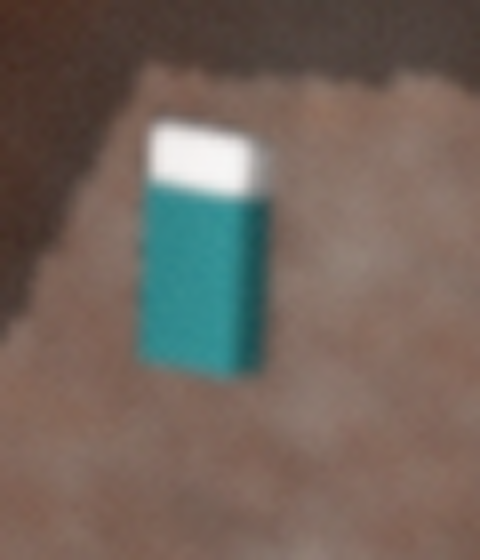

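```bash
python3 - <<'E'
from h import *
from scipy.optimize import least_squares
st=np.load('st_w2.npy',allow_pickle=True)[0]
p=camera_params('wrist');H=np.array(p['hand_eye'])
def wproj(X):
    R=Rq(st['tcp_rot']); c=((np.atleast_2d(X)-st['position'])@R-H[:3,3])@H[:3,:3]; s=c[:,:2]/c[:,2:]
    s=s*(1+p['k1']*(s**2).sum(1,keepdims=True)); return s@np.array(p['K'])[:2,:2].T+np.array(p['K'])[:2,2]
w=lambda u,v:np.array((185+(u+.5)/5-.5,100+(v+.5)/5-.5))
t=np.array([-np.cos(.9),np.sin(.9)]);n=np.array([np.sin(.9),np.cos(.9)])
def armp(r,y,h): q=np.array([90,58])+t*r+n*h; return (q[0],y,q[1])
obs=[((-140,55,18),w(135,522)),((-140,-55,18),w(477,522)),(armp(183,28,8),w(97,185)),(armp(183,-28,8),w(418,185)),((-125,0,85),w(295,540))]
def f(P): return np.concatenate([(wproj(cat2w(P,X))[0]-u) for X,u in obs])
b=least_squares(f,[568,48,.48]);P=b.x;print(P,np.degrees(P[2]));print(b.fun.reshape(-1,2).round(1))
for n_,X in dict(axle=(90,0,58),tray=(-59,0,58),trig=(-125,0,85)).items(): print(n_,cat2w(P,X).round(1))
e=lambda u,v:(50+(u+.5)/8-.5,80+(v+.5)/8-.5)
c=np.array([unproj('wrist',e(*q),11,st) for q in((150,121),(254,129),(237,374),(140,358))]);print(c.round(1),c.mean(0))
L=c[0]+c[1]-c[2]-c[3];print(np.degrees(np.arctan2(L[1],L[0])),np.linalg.norm(L)/2,np.linalg.norm(c[0]-c[1]+c[3]-c[2])/2)
E
```

```text
[5.69277564e+02 4.93073258e+01 4.86870579e-01] 27.895629365672406
[[-0.8 -0. ]
 [ 0.3 -0.4]
 [-1.1 -0. ]
 [ 1.3 -0.5]
 [ 0.2  1.4]]
axle [[648.8  91.4  58. ]]
tray [[517.1  21.7  58. ]]
trig [[458.8  -9.2  85. ]]
[[473.1 293.6  11. ]
 [480.6 275.3  11. ]
 [436.5 263.6  11. ]
 [430.7 281.6  11. ]] [455.22221888 278.52803287  11.        ]
15.298785098929987 44.82601176237441 19.367583101650993
```

```bash
python3 - <<'E'
from h import *
P=(568.8,48.8,np.radians(27.8))
goal(cat2w(P,(1.5,0,230))[0],117.8)
for t in [.9,.8,.7,.6,.5,.4,.3,.2,.1,.05,0,-.03,-.05]:
    print(t, round(90-160*np.cos(t)+11,1), round(58+160*np.sin(t)+19,1))
E
```

```text
t 2.8 pos [520.2   6.  327.5] jaw -62.5 F [-0.5 -1.  -0.5] w -0.2
shift m [-0.0644  0.0976 -0.0155] dist 118.0
yaw (about tool y down => sign flipped): -0.3
0.9 1.5 202.3
0.8 -10.5 191.8
0.7 -21.4 180.1
0.6 -31.1 167.3
0.5 -39.4 153.7
0.4 -46.4 139.3
0.3 -51.9 124.3
0.2 -55.8 108.8
0.1 -58.2 93.0
0.05 -58.8 85.0
0 -59.0 77.0
-0.03 -58.9 72.2
-0.05 -58.8 69.0
```

```bash
python3 -m jog '{"grip":[0,0,0,0,0],"translation":[[-0.035,0.02,-0.0155],[-0.064,0.045,-0.0155],[-0.064,0.08,-0.0155],[-0.064,0.0975,-0.0155],[-0.064,0.0975,-0.0155]],"yaw":[-0.3,-0.3,-0.3,-0.3,-0.3]}' && python3 - <<'E'
from h import *
P=(568.8,48.8,np.radians(27.8))
save('wrist','w3');save('scene','s3')
goal(cat2w(P,(1.5,0,202.3))[0],117.8)
a=cv2.imread('pics/scene0.png')
a=cv2.imread('pics/s3.png')[110:290,120:340]; cv2.imwrite('pics/s3c.png',cv2.resize(a,None,fx=3,fy=3,interpolation=cv2.INTER_CUBIC))
E
```

```text
time_s: 3.22
position: [568.6, 49.7, 225.5]
tcp_rot: [0.168, -0.173, 0.687, -0.686]
ft_force: [-0.3, -0.9, -0.6]
gripper_width: -0.3
t 3.3167 pos [570.   49.7 230.6] jaw -62.1 F [-0.2 -0.1  0.4] w -0.0
shift m [0.     0.0283 0.0002] dist 28.0
yaw (about tool y down => sign flipped): 0.1
```

View pics/w3.png

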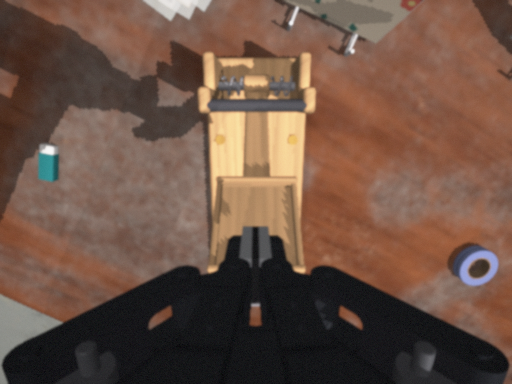

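View pics/s3c.png

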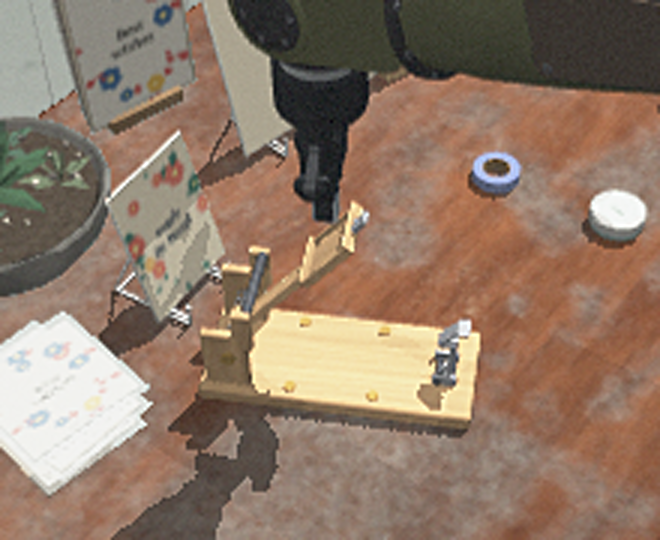

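```bash
python3 -m jog '{"grip":[0,0,0,0,0],"translation":[[0,0.014,0],[0,0.028,0],[0.006,0.033,0],[0.012,0.038,0],[0.012,0.038,0]],"yaw":[0,0,0,0,0]}'; python3 -m jog '{"grip":[0,0,0,0,0],"translation":[[0.006,0.006,0],[0.011,0.012,0],[0.016,0.018,0],[0.021,0.025,0],[0.021,0.025,0]],"yaw":[0,0,0,0,0]}' && python3 - <<'E'
from h import *
P=(568.8,48.8,np.radians(27.8))
goal(cat2w(P,(-31,0,167.3))[0],117.8)
save('wrist','w4');save('scene','s4')
a=cv2.imread('pics/s4.png')[110:290,120:340]; cv2.imwrite('pics/s4c.png',cv2.resize(a,None,fx=3,fy=3,interpolation=cv2.INTER_CUBIC))
E
```

```text
time_s: 3.73
position: [558.8, 44.0, 192.5]
tcp_rot: [-0.171, 0.17, -0.686, 0.686]
ft_force: [1.9, -0.4, -0.0]
gripper_width: 0.2
time_s: 4.15
position: [539.7, 34.4, 165.3]
tcp_rot: [0.17, -0.171, 0.686, -0.686]
ft_force: [0.9, -0.8, 1.5]
gripper_width: -0.1
t 4.15 pos [539.7  34.4 165.3] jaw -62.1 F [ 0.9 -0.8  1.5] w -0.1
shift m [-0.0015 -0.002   0.0009] dist 3.0
yaw (about tool y down => sign flipped): 0.1
```

View pics/s4c.png

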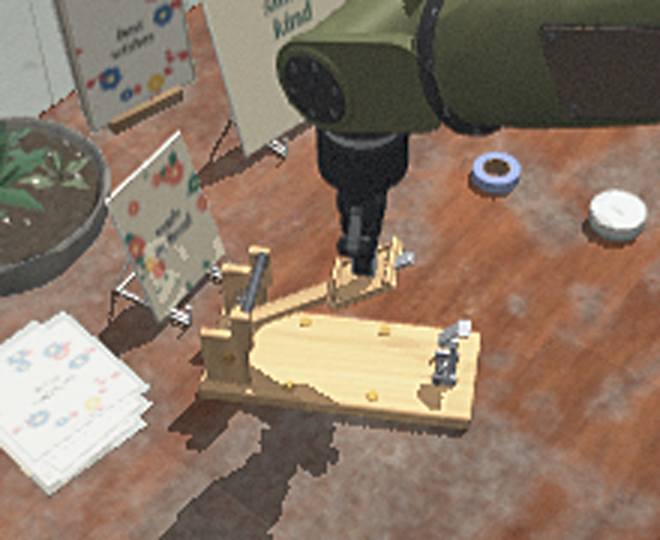

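```bash
python3 -m jog '{"grip":[0,0,0,0,0],"translation":[[0.004,0.007,0],[0.008,0.014,0],[0.012,0.021,0],[0.015,0.028,0],[0.018,0.035,0]],"yaw":[0,0,0,0,0]}'; python3 -m jog '{"grip":[0,0,0,0,0],"translation":[[0.003,0.008,0],[0.005,0.016,0],[0.007,0.024,0],[0.008,0.032,0],[0.009,0.040,0]],"yaw":[0,0,0,0,0]}' && python3 - <<'E'
from h import *
P=(568.8,48.8,np.radians(27.8))
save('scene','s5')
goal(cat2w(P,(-58.8,0,69))[0],117.8)
a=cv2.imread('pics/s5.png')[110:290,120:340]; cv2.imwrite('pics/s5c.png',cv2.resize(a,None,fx=3,fy=3,interpolation=cv2.INTER_CUBIC))
E
```

```text
time_s: 4.67
position: [524.6, 26.3, 130.9]
tcp_rot: [0.171, -0.171, 0.686, -0.686]
ft_force: [2.8, 0.6, 2.1]
gripper_width: 0.0
time_s: 5.08
position: [516.6, 22.1, 90.8]
tcp_rot: [0.17, -0.171, 0.686, -0.686]
ft_force: [0.2, -0.5, 5.7]
gripper_width: -0.1
t 5.1333 pos [516.1  22.1  89.4] jaw -62.1 F [ 1.9 -0.2  1.2] w -0.1
shift m [-0.0003  0.0204  0.001 ] dist 20.0
yaw (about tool y down => sign flipped): 0.1
```

View pics/s5c.png

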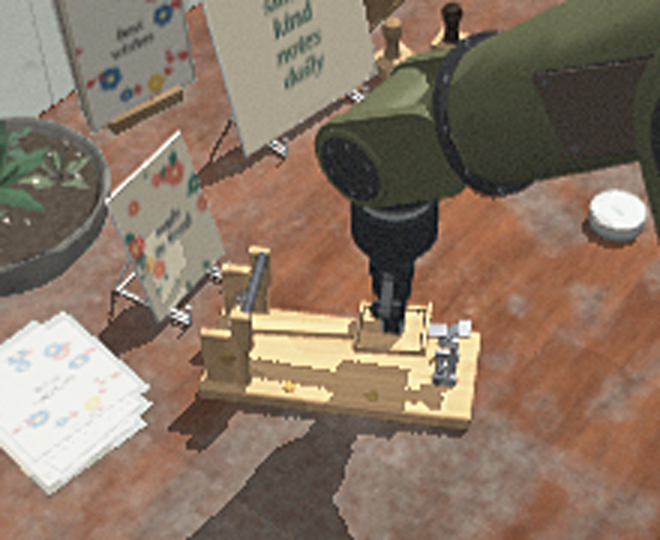

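```bash
python3 -m jog '{"grip":[0,0,0,0,0],"translation":[[0,0.004,0],[0,0.008,0],[0,0.011,0],[0,0.014,0],[0,0.014,0]],"yaw":[0,0,0,0,0]}'; python3 -m jog '{"grip":[0,0,0,0,0],"translation":[[0,0.002,0],[0,0.004,0],[0,0.005,0],[0,0.005,0],[0,0.005,0]],"yaw":[0,0,0,0,0]}' && python3 - <<'E'
from h import *
P=(568.8,48.8,np.radians(27.8))
save('scene','s6')
goal(cat2w(P,(-58.8,0,69))[0],117.8)
a=cv2.imread('pics/s6.png')[200:260,220:310]; cv2.imwrite('pics/s6c.png',cv2.resize(a,None,fx=8,fy=8,interpolation=cv2.INTER_CUBIC))
E
```

```text
time_s: 5.55
position: [516.8, 22.2, 77.2]
tcp_rot: [0.17, -0.171, 0.686, -0.686]
ft_force: [-3.2, -1.0, 2.7]
gripper_width: -0.0
time_s: 5.97
position: [517.1, 22.3, 72.8]
tcp_rot: [0.171, -0.171, 0.686, -0.686]
ft_force: [-1.6, 0.3, 3.6]
gripper_width: 0.1
t 6.0167 pos [517.1  22.3  72.8] jaw -62.1 F [-1.6  0.3  5.2] w -0.2
shift m [0.0007 0.0038 0.0007] dist 4.0
yaw (about tool y down => sign flipped): 0.1
```

View pics/s6c.png

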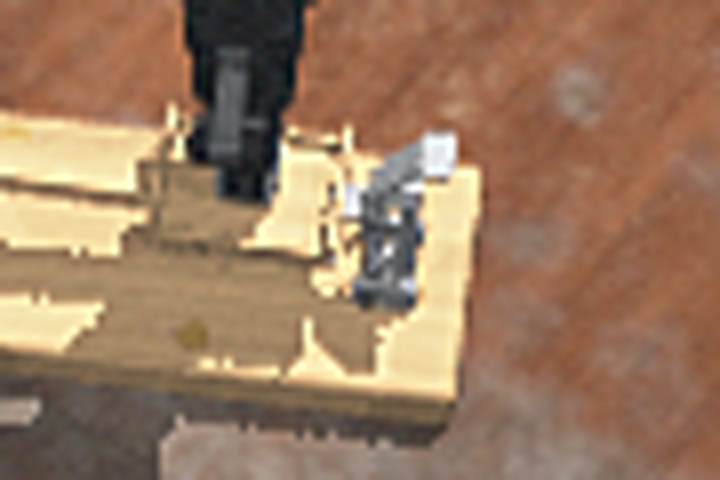

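Tongue has reached the catch, which is tilted out at (350–440, 140–210 in the crop). A few mm more.

```bash
python3 -m jog '{"grip":[0,0,0,0,0],"translation":[[0,0.001,0],[0,0.002,0],[0,0.0035,0],[0,0.0035,0],[0,0.0035,0]],"yaw":[0,0,0,0,0]}' && python3 - <<'E'
from h import *
P=(568.8,48.8,np.radians(27.8))
save('scene','s7')
goal(cat2w(P,(-58.8,0,69))[0],117.8)
a=cv2.imread('pics/s7.png')[200:260,220:310]; cv2.imwrite('pics/s7c.png',cv2.resize(a,None,fx=8,fy=8,interpolation=cv2.INTER_CUBIC))
E
```

```text
time_s: 6.43
position: [517.1, 22.3, 69.2]
tcp_rot: [0.171, -0.17, 0.686, -0.686]
ft_force: [-0.1, 1.5, 4.9]
gripper_width: 0.3
t 6.4833 pos [517.1  22.3  69.3] jaw -62.1 F [1.4 2.4 3.9] w -0.2
shift m [0.0007 0.0003 0.0006] dist 1.0
yaw (about tool y down => sign flipped): 0.1
```

View pics/s7c.png

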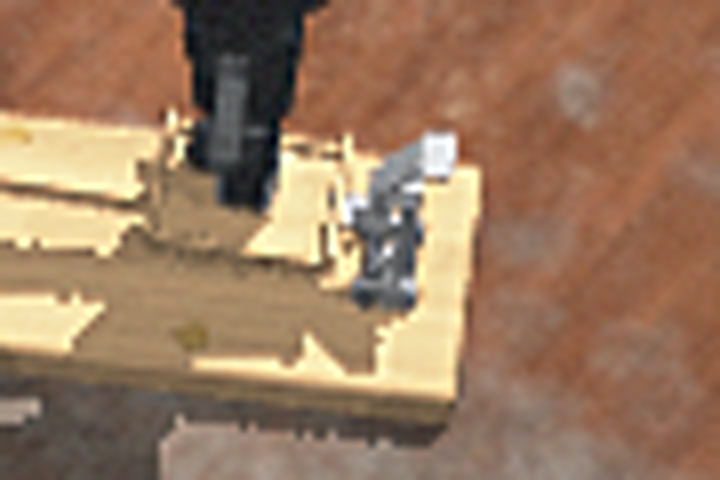

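```bash
python3 -m jog '{"grip":[0,0,0,0],"translation":[[0,0.001,0],[0,0.0015,0],[0,0.0015,0],[0,0.0015,0]],"yaw":[0,0,0,0]}'; python3 -m jog '{"grip":[0,0,0,0,0],"translation":[[0,-0.001,0],[0,-0.002,0],[0,-0.003,0],[0,-0.004,0],[0,-0.005,0]],"yaw":[0,0,0,0,0]}';python3 -m jog '{"grip":[0,0,0,0,0],"translation":[[0,-0.001,0],[0,-0.002,0],[0,-0.003,0],[0,-0.004,0],[0,-0.004,0]],"yaw":[0,0,0,0,0]}';python3 -m jog '{"grip":[0,0,0,0,0],"translation":[[0,-0.001,0],[0,-0.002,0],[0,-0.002,0],[0,-0.002,0],[0,-0.002,0]],"yaw":[0,0,0,0,0]}'; python3 - <<'E'
from h import *
save('scene','s8')
for _ in range(6):
    st=manip.read_state();print(st['position'].round(1),st['ft_force'].round(1)); capture('scene')
a=cv2.imread('pics/s8.png')[200:260,220:310]; cv2.imwrite('pics/s8c.png',cv2.resize(a,None,fx=8,fy=8,interpolation=cv2.INTER_CUBIC))
E
```

```text
time_s: 6.82
position: [517.1, 22.3, 67.8]
tcp_rot: [-0.171, 0.17, -0.686, 0.686]
ft_force: [2.5, 3.0, 4.9]
gripper_width: 0.3
time_s: 7.23
position: [517.0, 22.2, 72.9]
tcp_rot: [-0.171, 0.171, -0.686, 0.686]
ft_force: [1.0, 1.5, 4.0]
gripper_width: -0.0
time_s: 7.65
position: [516.9, 22.2, 76.8]
tcp_rot: [-0.171, 0.171, -0.686, 0.686]
ft_force: [0.4, 0.3, 3.9]
gripper_width: -0.2
time_s: 8.07
position: [516.7, 22.2, 78.4]
tcp_rot: [0.17, -0.171, 0.686, -0.686]
ft_force: [0.7, 0.1, -0.5]
gripper_width: 0.5
[516.8  22.2  78.5] [0.2 0.5 0.7]
[516.8  22.2  78.5] [-0.2 -0.1  0.6]
[516.9  22.2  78.6] [0.6 0.3 0.2]
[516.9  22.2  78.6] [-0.2  0.2  0.5]
[516.9  22.2  78.6] [-1.1 -0.3  0.1]
[516.9  22.2  78.7] [-0.3 -0.5 -0.2]
```

View pics/s8c.png

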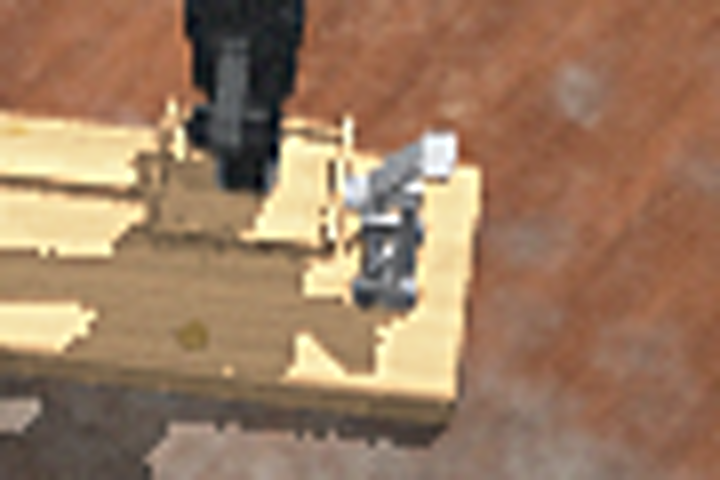

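```bash
python3 -m jog '{"grip":[0,0,0,0,0],"translation":[[0,-0.01,0],[0,-0.05,0],[0,-0.09,0],[0,-0.13,0],[0,-0.15,0]],"yaw":[0,0,0,0,0]}'; python3 - <<'E'
from h import *
save('wrist','w9'); save('scene','s9')
a=cv2.imread('pics/s9.png')[200:260,190:310]; cv2.imwrite('pics/s9c.png',cv2.resize(a,None,fx=6,fy=6,interpolation=cv2.INTER_CUBIC))
goal([455,278.3,120],105.3)
E
```

```text
time_s: 8.83
position: [517.7, 22.3, 234.4]
tcp_rot: [-0.173, 0.169, -0.686, 0.687]
ft_force: [0.5, -0.1, 0.1]
gripper_width: 0.2
t 8.9333 pos [518.1  22.2 233.5] jaw -62.1 F [-0.1 -1.1 -0.9] w 0.2
shift m [-0.0635  0.113  -0.2562] dist 287.0
yaw (about tool y down => sign flipped): 12.6
```

View pics/w9.png

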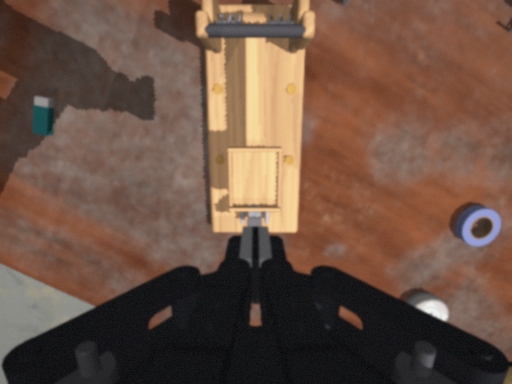

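View pics/s9c.png

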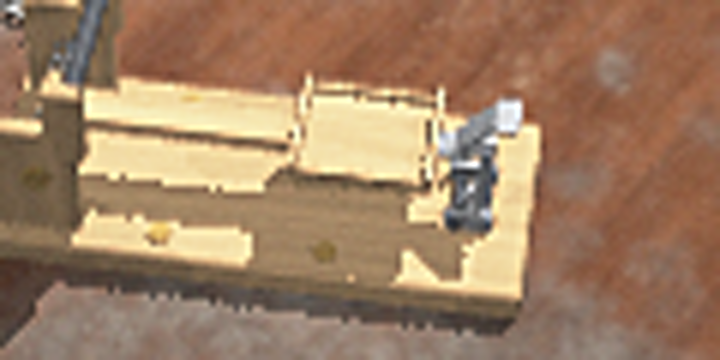

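```bash
python3 -m jog '{"grip":[0.045,0.045,0.045,0.045,0.045],"translation":[[-0.01,0,-0.04],[-0.02,0,-0.08],[-0.03,0,-0.12],[-0.04,0.01,-0.16],[-0.05,0.02,-0.2]],"yaw":[6,12.6,12.6,12.6,12.6]}';  python3 - <<'E'
from h import *
goal([455,278.3,120],105.3)
E
```

```text
time_s: 9.35
position: [467.4, 220.6, 209.5]
tcp_rot: [0.094, -0.094, 0.701, -0.701]
ft_force: [1.2, 0.5, -0.1]
gripper_width: 45.1
t 9.35 pos [467.4 220.6 209.5] jaw -74.7 F [ 1.2  0.5 -0.1] w 45.1
shift m [-0.0032  0.0895 -0.0589] dist 107.0
yaw (about tool y down => sign flipped): 0.0
```

```bash
python3 -m jog '{"grip":[0.045,0.045,0.045,0.045,0.045],"translation":[[-0.003,0.02,-0.03],[-0.003,0.05,-0.059],[-0.003,0.09,-0.059],[-0.003,0.09,-0.059],[-0.003,0.09,-0.059]],"yaw":[0,0,0,0,0]}';  python3 - <<'E'
from h import *
capture('scene')
st=manip.read_state();save('wrist','w10')
goal([455,278.3,24.5],105.3)
np.save('st10.npy',[st],allow_pickle=True)
E
```

```text
time_s: 9.77
position: [454.8, 276.2, 118.7]
tcp_rot: [-0.093, 0.096, -0.7, 0.701]
ft_force: [0.7, -1.1, 1.5]
gripper_width: 44.9
t 9.8667 pos [456.6 276.3 121.6] jaw -74.7 F [ 0.4 -0.3  0.1] w 45.1
shift m [ 0.0012  0.0971 -0.0023] dist 97.0
yaw (about tool y down => sign flipped): -0.0
```

View pics/w10.png

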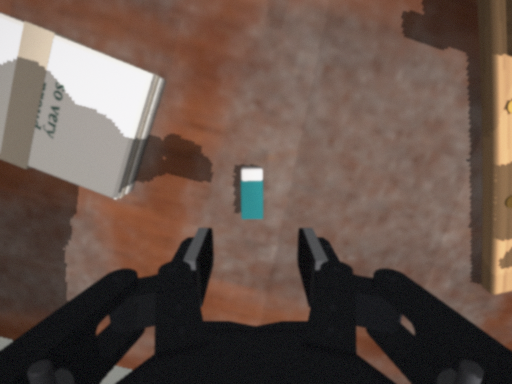

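```bash
python3 - <<'E'
from h import *
st=np.load('st10.npy',allow_pickle=True)[0]
im=cv2.imread('pics/w10.png'); hsv=cv2.cvtColor(im,cv2.COLOR_BGR2HSV)
m=(((hsv[...,0]>80)&(hsv[...,0]<100)&(hsv[...,1]>110))|((hsv[...,1]<60)&(hsv[...,2]>150)))
m[:150]=0;m[230:]=0;m[:,:225]=0;m[:,280:]=0
ys,xs=np.nonzero(m);r=cv2.minAreaRect(np.c_[xs,ys].astype(np.float32));print(r)
b=cv2.boxPoints(r);c=np.array([unproj('wrist',q,11,st) for q in b]);print(c.round(1),c.mean(0).round(1),[np.linalg.norm(c[i]-c[i-1]).round(1) for i in range(4)])
E
```

```text
((252.0, 193.0), (50.0, 22.0), 90.0)
[[473.7 292.7  11. ]
 [478.5 275.2  11. ]
 [436.1 263.3  11. ]
 [431.  281.7  11. ]] [454.8 278.2  11. ] [np.float64(44.0), np.float64(18.1), np.float64(44.0), np.float64(19.1)]
```

```bash
python3 -m jog '{"grip":[0.045,0.045,0.045,0.045,0.045],"translation":[[0.001,0.03,-0.002],[0.001,0.06,-0.002],[0.001,0.085,-0.002],[0.001,0.09,-0.002],[0.001,0.09,-0.002]],"yaw":[0,0,0,0,0]}';  python3 - <<'E'
from h import *
capture('scene')
goal([454.8,278.2,24.5],105.3)
save('wrist','w11')
E
```

```text
time_s: 10.28
position: [454.7, 277.9, 30.3]
tcp_rot: [-0.094, 0.094, -0.701, 0.701]
ft_force: [-0.1, -0.9, 0.2]
gripper_width: 45.2
t 10.3333 pos [455.2 278.3  31.4] jaw -74.7 F [-0.3  0.3  0.3] w 44.8
shift m [0.0004 0.0069 0.    ] dist 7.0
yaw (about tool y down => sign flipped): -0.0
```

View pics/w11.png

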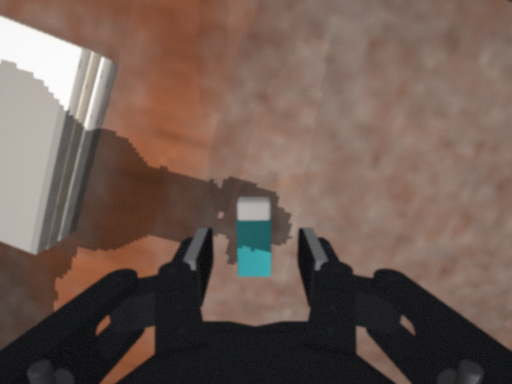

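```bash
python3 -m jog '{"grip":[0.045,0.045,0.03,0.015,0.01],"translation":[[0,0.0035,0],[0,0.007,0],[0,0.007,0],[0,0.007,0],[0,0.007,0]],"yaw":[0,0,0,0,0]}' 25; python3 -m jog '{"grip":[0.01,0.01,0.01],"translation":[[0,0,0],[0,0,0],[0,0,0]],"yaw":[0,0,0]}';python3 -m jog '{"grip":[0.01,0.01,0.01,0.01,0.01],"translation":[[0,-0.01,0],[0,-0.03,0],[0,-0.06,0],[0,-0.1,0],[0,-0.13,0]],"yaw":[0,0,0,0,0]}'; python3 - <<'E'
from h import *
save('wrist','w12');save('scene','s12')
P=(568.8,48.8,np.radians(27.8))
goal(cat2w(P,(-59,0,160))[0],117.8)
# tray from w9
E
```

```text
time_s: 10.8
position: [454.2, 278.4, 23.0]
tcp_rot: [0.094, -0.094, 0.701, -0.701]
ft_force: [-1.1, -0.3, 2.6]
gripper_width: 17.9
time_s: 11.05
position: [454.3, 278.4, 22.9]
tcp_rot: [0.094, -0.094, 0.701, -0.701]
ft_force: [-1.7, -0.9, 5.6]
gripper_width: 17.9
time_s: 11.47
position: [454.1, 278.4, 155.7]
tcp_rot: [0.095, -0.094, 0.701, -0.701]
ft_force: [0.3, -0.1, -0.8]
gripper_width: 17.6
t 11.5667 pos [455.8 279.3 158.2] jaw -74.7 F [-0.3  1.2 -0.4] w 18.0
shift m [ 0.0095 -0.0024  0.2649] dist 265.0
yaw (about tool y down => sign flipped): -12.5
```

View pics/w12.png

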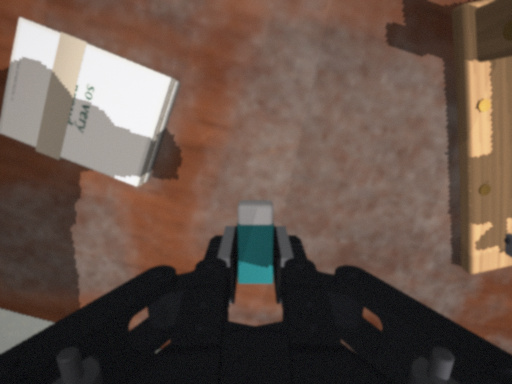

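View pics/s12.png

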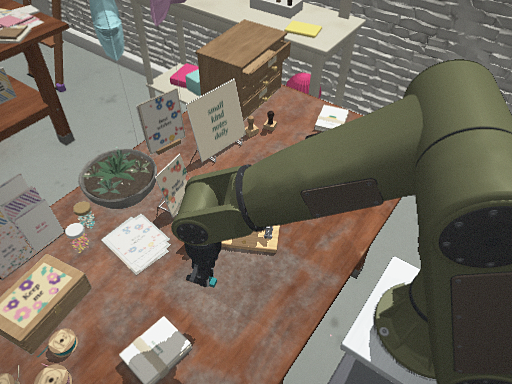

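```bash
python3 -m jog '{"grip":[0.01,0.01,0.01,0.01,0.01],"translation":[[0.001,0,0.03],[0.003,0,0.07],[0.005,0,0.11],[0.006,0,0.15],[0.008,0,0.18]],"yaw":[-3,-6,-9,-12,-12.5]}'; python3 -m jog '{"grip":[0.01,0.01,0.01,0.01,0.01],"translation":[[-0.004,0,0.03],[-0.008,0,0.06],[-0.01,0,0.075],[-0.01,0,0.08],[-0.01,0,0.08]],"yaw":[0,0,0,0,0]}'; python3 - <<'E'
from h import *
P=(568.8,48.8,np.radians(27.8))
goal(cat2w(P,(-59,0,120))[0],117.8)
E
```

```text
time_s: 11.98
position: [494.0, 100.1, 152.4]
tcp_rot: [-0.171, 0.171, -0.686, 0.686]
ft_force: [0.4, 0.9, 0.3]
gripper_width: 18.0
time_s: 12.4
position: [540.0, 36.2, 152.0]
tcp_rot: [0.169, -0.17, 0.687, -0.686]
ft_force: [0.0, 0.4, -0.1]
gripper_width: 17.9
t 12.4 pos [540.   36.2 152. ] jaw -62.2 F [ 0.   0.4 -0.1] w 17.9
shift m [0.0276 0.0321 0.0023] dist 42.0
yaw (about tool y down => sign flipped): -0.0
```

```bash
python3 -m jog '{"grip":[0.01,0.01,0.01,0.01,0.01],"translation":[[0.015,0,0.002],[0.027,0.01,0.002],[0.027,0.02,0.002],[0.027,0.03,0.002],[0.027,0.032,0.002]],"yaw":[0,0,0,0,0]}'; python3 - <<'E'
from h import *
P=(568.8,48.8,np.radians(27.8))
capture('scene');capture('scene')
st=manip.read_state();save('wrist','w13');save('scene','s13')
goal(cat2w(P,(-59,0,82))[0],117.8,st)
for px in[(228,147),(281,147),(282,212),(229,212)]:
    X=unproj('wrist',px,66,dict(position=[518.1,22.2,233.5],tcp_rot=st['tcp_rot']));d=X[:2]-P[:2];c,s=np.cos(P[2]),np.sin(P[2]);print((c*d[0]+s*d[1]).round(1),(-s*d[0]+c*d[1]).round(1))
a=cv2.imread('pics/s13.png')[190:270,190:310]; cv2.imwrite('pics/s13c.png',cv2.resize(a,None,fx=6,fy=6,interpolation=cv2.INTER_CUBIC))
E
```

```text
time_s: 12.82
position: [516.6, 23.2, 118.8]
tcp_rot: [0.17, -0.171, 0.687, -0.686]
ft_force: [0.1, -0.1, -0.3]
gripper_width: 17.7
t 12.9167 pos [517.2  22.9 119.9] jaw -62.1 F [ 0.4 -0.1 -0.5] w 18.3
shift m [0.0012 0.0379 0.0011] dist 38.0
yaw (about tool y down => sign flipped): 0.1
-26.2 27.3
-26.1 -26.1
-95.7 -28.9
-95.8 28.0
```

View pics/w13.png

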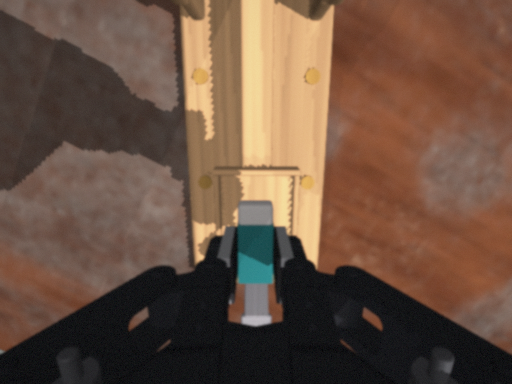

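View pics/s13c.png

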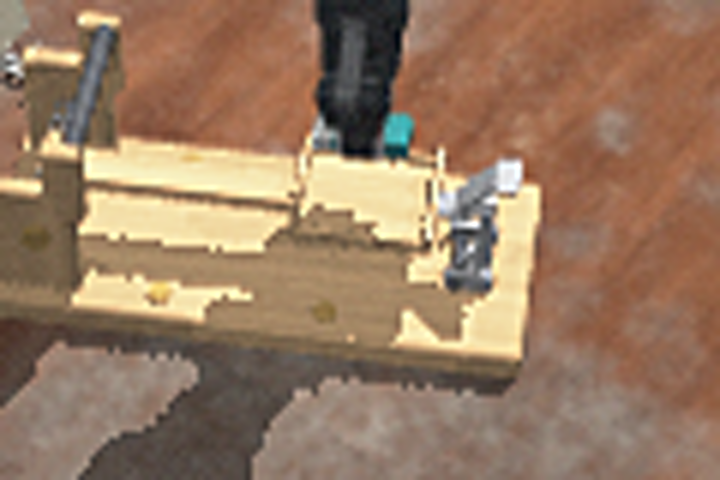

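```bash
python3 -m jog '{"grip":[0.01,0.01,0.01,0.01,0.01],"translation":[[0.0015,0.01,0.0005],[0.0015,0.02,0.0005],[0.0015,0.028,0.0005],[0.0015,0.033,0.0005],[0.0015,0.035,0.0005]],"yaw":[0,0,0,0,0]}'; python3 - <<'E'
from h import *
P=(568.8,48.8,np.radians(27.8))
capture('scene');save('scene','s14')
goal(cat2w(P,(-60,0,82))[0],117.8);capture('scene');goal(cat2w(P,(-60,0,82))[0],117.8)
a=cv2.imread('pics/s14.png')[190:270,190:310]; cv2.imwrite('pics/s14c.png',cv2.resize(a,None,fx=6,fy=6,interpolation=cv2.INTER_CUBIC))
E
```

```text
time_s: 13.43
position: [515.7, 21.0, 84.2]
tcp_rot: [0.169, -0.171, 0.687, -0.686]
ft_force: [-0.2, 0.6, -0.3]
gripper_width: 18.1
t 13.5333 pos [516.   21.   85.1] jaw -62.2 F [ 0.9  0.4 -0.8] w 18.0
shift m [0.0003 0.0031 0.0001] dist 3.0
yaw (about tool y down => sign flipped): 0.0
t 13.5833 pos [516.2  21.   85.5] jaw -62.2 F [-0.5 -0.9 -0.1] w 18.3
shift m [ 0.0005  0.0035 -0.    ] dist 4.0
yaw (about tool y down => sign flipped): 0.0
```

View pics/s14c.png

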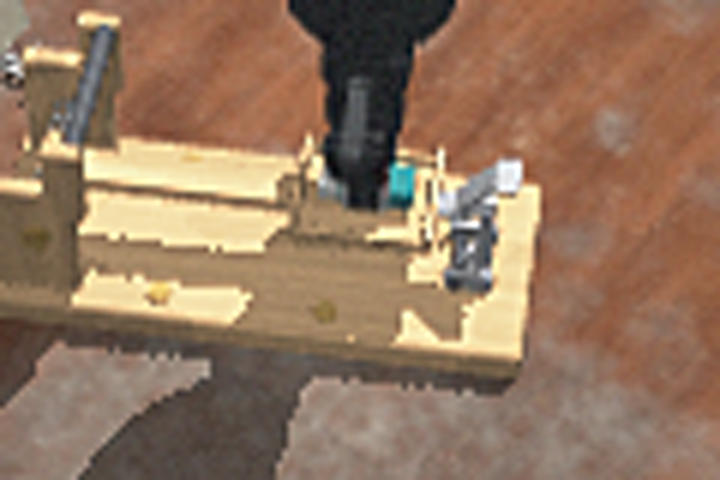

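```bash
python3 -m jog '{"grip":[0.01,0.01,0.01,0.01,0.01],"translation":[[0,0.001,0],[0,0.002,0],[0,0.003,0],[0,0.003,0],[0,0.003,0]],"yaw":[0,0,0,0,0]}'; python3 - <<'E'
from h import *
P=(568.8,48.8,np.radians(27.8))
for _ in range(3): capture('scene');goal(cat2w(P,(-60,0,82))[0],117.8)
E
```

```text
time_s: 14.0
position: [516.1, 21.1, 82.6]
tcp_rot: [0.17, -0.17, 0.686, -0.686]
ft_force: [-0.5, -0.1, 0.3]
gripper_width: 17.9
t 14.05 pos [516.1  21.   82.6] jaw -62.2 F [0.1 0.4 0.3] w 18.0
shift m [0.0005 0.0006 0.    ] dist 1.0
yaw (about tool y down => sign flipped): 0.0
t 14.1 pos [516.2  21.   82.6] jaw -62.2 F [ 0.5 -0.2 -0.5] w 17.7
shift m [ 0.0005  0.0006 -0.    ] dist 1.0
yaw (about tool y down => sign flipped): 0.0
t 14.15 pos [516.2  21.   82.6] jaw -62.2 F [0.2 0.2 0.1] w 17.8
shift m [ 0.0005  0.0006 -0.    ] dist 1.0
yaw (about tool y down => sign flipped): 0.0
```

```bash
python3 -m jog '{"grip":[0.02,0.022,0.026,0.03,0.03],"translation":[[0,0,0],[0,0,0],[0,0,0],[0,0,0],[0,0,0]],"yaw":[0,0,0,0,0]}'; python3 -m jog '{"grip":[0.03,0.03,0.03,0.03,0.03],"translation":[[0,-0.002,0],[0,-0.006,0],[0,-0.012,0],[0,-0.02,0],[0,-0.03,0]],"yaw":[0,0,0,0,0]}'; python3 -m jog '{"grip":[0.03,0.03,0.03,0.03,0.03],"translation":[[0,-0.03,0],[0,-0.06,0],[0,-0.09,0],[0,-0.12,0],[0,-0.12,0]],"yaw":[0,0,0,0,0]}'; python3 - <<'E'
from h import *
P=(568.8,48.8,np.radians(27.8))
capture('top');capture('top');st=manip.read_state();save('wrist','w15');save('scene','s15');save('top','t15')
goal([0,0,0]);
for n in['eraser_center','tray','trigger']:
    d=nets.spot_in('wrist',n)[:1];print(n,d)
    if d and n[0]=='e':
        X=unproj('wrist',d[0]['pixel'],69,st);q=X[:2]-P[:2];c,s=np.cos(P[2]),np.sin(P[2]);print('cat frame',c*q[0]+s*q[1],-s*q[0]+c*q[1])
a=cv2.imread('pics/s15.png')[190:270,190:310]; cv2.imwrite('pics/s15c.png',cv2.resize(a,None,fx=6,fy=6,interpolation=cv2.INTER_CUBIC))
E
```

```text
time_s: 14.57
position: [516.1, 21.0, 82.6]
tcp_rot: [-0.17, 0.17, -0.686, 0.686]
ft_force: [-0.2, 0.5, 0.7]
gripper_width: 30.6
time_s: 14.98
position: [516.1, 21.0, 113.3]
tcp_rot: [0.17, -0.17, 0.686, -0.686]
ft_force: [-0.9, 0.5, 0.7]
gripper_width: 30.0
time_s: 15.4
position: [517.7, 21.0, 239.5]
tcp_rot: [-0.173, 0.167, -0.685, 0.687]
ft_force: [0.1, -0.7, -0.0]
gripper_width: 30.1
t 15.65 pos [515.7  21.1 231.6] jaw -62.2 F [0.3 0.8 0.4] w 30.0
shift m [ 0.4655  0.2325 -0.2219] dist 566.0
eraser_center [{'pixel': [256.8, 177.1], 'conf': 0.62}]
cat frame -58.30162230035297 -2.314955007411001
tray [{'pixel': [254.3, 146.2], 'conf': 0.86}]
trigger [{'pixel': [258.7, 235.6], 'conf': 0.92}]
```

View pics/w15.png

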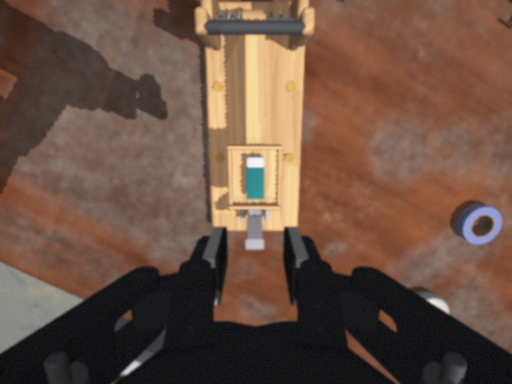

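View pics/s15c.png

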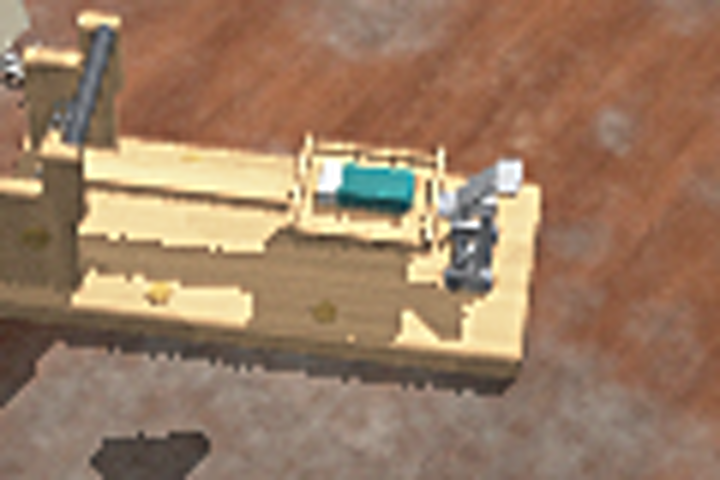

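The wrist picture shows the eraser centred in the tray at about (257,177). The scene crop shows the arm level, with the tongue under the upright catch. The gripper is about 150 mm clear, so I'm handing in.

```bash
python3 - <<'E'
from h import *
print(ticket.hand_in())
E
```

```text
the job is handed in; nothing more can be done
None
```

The catapult is cocked and the eraser is in its tray. I handed the job in at about 16 s of the 62 s allowed; no verdict is reported.

- **Cocking the arm:** I pressed it down with closed fingers, following its arc, to about 8–9 mm below level at the tray. I then eased up until the wrist force fell to about 0 at the level height. Pictures after lifting off showed the arm level and held by the catch.
- **Placing the eraser:** I gripped it by its 19 mm width, turned it to lie along the arm and let it go about 1–2 mm above the tray floor.
- **Last checks:** The eraser lies about 1 mm along and 2 mm across from the tray's centre, well within the limits. The arm is level, the catch looks upright, the gripper is about 150 mm clear, and I saw no sign that the tape roll or the tin had moved.
- **What didn't line up:**
  - The scene and top cameras disagreed by up to about 16 mm on the tape roll and the tin. I kept well clear of both and used the wrist camera for precise positions.
  - There was a push of about 5 N upward while I gripped the eraser on the table. It had no visible effect.
  - I judged the catch's tilt from the pictures only, since it cannot be read directly.

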